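# Drop the splash guard's leg and hold the guard upright

### The arm

A 6-joint arm with a two-finger parallel gripper is mounted at the origin on the work surface. World frame = base frame: x ahead of the robot, y to its left, z up, the work surface at z = 0. Lengths are in mm, angles in rad, forces in N, time in s.
With the tool pointing down it reaches from about 400 to 925 mm from the base axis. Payload 12.5 kg.
Tool frame: the origin (TCP) lies midway between the tips of the shut fingers; the grasp point (between the pads) lies 19 mm behind it; z points along the fingers, y is the line along which they close (so a half turn about z gives the same grasp; the last joint's range is limited). The gripper opens to 95 mm and grips with 3 to 60 N. Pads are 20 mm wide; open, the fingers measure 119 mm over their backs; the gripper's body (75 mm by 180 mm) begins 59 mm behind the grasp point.
Start: joints at [1.011, 0.491, 1.559, -0, 1.092, -0.106], TCP at [273.977, 561.768, 214.661] pointing down, gripper open.
Joint ranges: [-3.1, 3.1], [-0.84, 2.19], [0.05, 2.79], [-1.13, 4.28], [0.06, 2.93], [-2.69, 2.69]. Speed limits (rad/s): [2.22, 2.22, 2.79, 3.14, 3.14, 3.14].

### API

Orientations are given as [roll, pitch, yaw] about the fixed x, y, z axes, in that order (R = Rz(yaw) Ry(pitch) Rx(roll)).
In Python, from cell import state, read_camera, camera_info, env gives the robot as it stands.
- The arm moves only by the tool move_arm, never from a script. Its argument "commands" is a list of rows, each a list of 3 entries, a list of its own where there are three numbers: the shift along the world's x, y, z in cm, then the turn, a rotation vector about the world's x, y, z in degrees, then the opening, from 0 (shut) to 1 (fully open). A call has 1 to 10 rows; each row shifts and turns the commanded pose from where the row before left it; what a row does not reach is not made up. A row lasts 1/10 s, in which the tool goes at most 50 mm and 8.59 degrees, less where a joint would pass 70% of its speed; a pose out of reach is approached as far as the arm can. A call with a gripper value outside its range is refused whole. The fingers move at their own pace and stop on an object; the grip force is fixed at half the most. Time passes only in rows, so rows that do not move let the fingers close. It gives the time, the measured TCP pose, the force, the opening and the grip force at its end, in the units of the state.
- state(): the state, without advancing time (a new reading comes with each control period).
- read_camera(name): name is "side" or "top"; returns the picture (420x560x3 uint8, blue, green, red); there is no depth.
- camera_info(name): a dict with "K" (3x3 intrinsics, pixels), "cam_to_world" (4x4, takes a point from camera to world coordinates). Camera axes: x right, y down, z forward; pixel columns grow to the right and rows downward; lengths in mm; the calibration is good to about 2 mm. A picture is of the moment at which its call begins. camera_info takes no time and is no camera call.
- env.job_done(): hands the job in; it is judged then, once.
The state is a dict: "t": time; "joints": joint angles; "qvel": joint speeds; "tau": joint torques, N m; "eef_pos": TCP position; "tcp_rot": TCP orientation; "ft_force": force on the tool from outside, world axes, zero at the start; "moment": the same for the moment, N m; "opening": opening from 0.0 (shut) to 1.0 (fully open); "grip_force": force on a finger pad.
Only numpy, scipy, OpenCV 4.12 (cv2) and the standard library are available. Lean on these libraries where they do the work, as an engineer would, in place of code of your own. Each camera call takes 0.05 s, during which the arm holds its last target. There are 200 camera calls.

### The job

Get the folding splash guard ready to be locked: swing its side leg down past dead centre until it snaps against its lower stop, then take the guard by its top rail, bring it upright and keep holding it there. The foot screw is not set yet, so the leg carries nothing and the guard tips if let go: finish while still pinching the rail, with the guard upright and still. Be gentle, for the tube is thin-walled: never grip it with more than 50 N, ease the leg over with less than 25 N, and leave the cup, jar and dish where they are.

Things in the scene. Friction and masses are not known exactly. Their poses are not given: they have to be found in the camera images.
- guard: Splash guard's dark steel base plate, 110 x 250 x 12 mm, screwed to the bench (never moves in a run). Origin: centre of its underside on the bench; z up, y along the guard's width, x across it, away from the robot at yaw 0 (yaw up to 0.35 rad either way). The frame's hinge line runs along this y axis, 30 mm above the origin, between two ears 44 mm high at y = -117 and +117 mm.
- frame (a joint): Lean of the frame on its foot hinge, rad: 0 = upright, positive = leaning to the base's +x side, stops at -0.3 and +0.3; starts on the +0.3 stop. The hinge is free: only a hand keeps the frame upright (about 0.8 kg, centre of mass about 0.1 m above the hinge). Frame: two upright steel tubes, 16 mm thick, at y = -100 and +100 mm, the top rail and a pane.
- pane_top (a point): Middle of the top edge of the clear pane (4 mm thick, 186 mm wide) between the posts, 154 mm above the hinge line along the frame: 53 mm of free space lies between it and the rail tube. Axes as the frame's: z up along it, x normal to the pane.
- rail (a point): Top rail of the frame: level round steel tube, 16 mm diameter, 200 mm long, along its own y. Origin: middle of the tube, on its axis, 215 mm above the hinge line along the frame; z up along the frame, x normal to the pane. Fixed to the frame; nothing stands near its middle, so it can be pinched across x from above, and turns between the pads as the frame is raised.
- leg (a joint): Turn of the side leg (kickstand) about its hub, rad: 0 = stowed, pointing outward (frame's +y), 0.65 rad above level; grows as it swings outward and down in a plane parallel to the pane; 0.65 = square to the post; 1.95 = lower stop. A toggle spring (0.2 to 0.25 N m) drives it from dead centre at 0.75 to either stop: 3 N at 90 mm from the hub moves it, if the push follows its arc (else friction adds).
- hub (a point): Centre of the leg's hub on the frame's +y post (y = +100 mm, 110 mm above the hinge line, 26 mm to the -x side of the pane's plane). The leg turns about the line through this point along the frame's x. Axes as the frame's.
- leg_foot (a point): Centre of the leg's rubber foot (ball 18 mm across) at the leg's free end, 126 mm from the hub. The leg is a round steel bar 12 mm thick from the hub to the foot.
- cup: Bystander: tall steel mixing cup, 90 mm across, 165 mm high, upright; origin at the centre of its underside. Leave alone.
- jar: Bystander: white lidded jar, 90 mm across, 120 mm high, upright; origin at the centre of its underside. Leave alone.
- dish: Bystander: white bowl, 90 mm across, 45 mm high; origin at the centre of its underside. Leave alone.

How it is judged:
By the outcome, as a careful person would: the job done as asked, in the order asked, and still so for the second after the job is handed in, while the arm keeps its last pose, push and grip.
It also fails if it takes over 46 s, if anything falls off the work surface, if the arm or the gripper's body presses on something with over 40 N, if the wrist force passes 120 N, or if a joint passes its speed limit or range.

## Working session

There is one attempt and no reset: what is moved stays moved. The work goes in short steps, Python scripts to look and compute and a tool call to move; the robot and the scene stay as the last step left them, time stands still between calls to the robot, and variables do not carry over. Pictures are saved under pics/ and viewed, at most 10 in all, crops included, and the job is handed in when it is done.

Besides the shell and the picture viewer there is one more tool, called as a command line: name --argument value ..., lists and objects as JSON in quotes. move_arm: Moves the arm, as the interface text tells. Its arguments: {"type":"object","properties":{"commands":{"type":"array"}},"required":["commands"]}

```bash
mkdir -p pics; python3 - <<'E'
from cell import *
import cv2,numpy as np
for n in("side","top"):
    cv2.imwrite(f"pics/{n}0.png",read_camera(n)); c=camera_info(n); print(n,np.round(c["K"],1).tolist(),np.round(c["cam_to_world"],3).tolist())
s=state();print(s)
E
```

```text
side [[395.5, 0.0, 281.8], [0.0, 395.5, 206.1], [0.0, 0.0, 1.0]] [[0.964, -0.164, 0.211, 319.277], [-0.267, -0.638, 0.722, -804.331], [0.016, -0.752, -0.659, 916.154], [0.0, 0.0, 0.0, 1.0]]
top [[446.8, 0.0, 284.9], [0.0, 446.8, 205.1], [0.0, 0.0, 1.0]] [[-0.013, -0.993, 0.115, 400.303], [-1.0, 0.012, -0.01, 21.159], [0.008, -0.116, -0.993, 1415.215], [0.0, 0.0, 0.0, 1.0]]
{'t': 0.1, 'joints': array([ 1.01143163e+00,  4.91451293e-01,  1.55939756e+00, -7.08983456e-06,
        1.09169575e+00, -1.05624820e-01]), 'qvel': array([-6.55151379e-04, -1.42769159e-03, -1.24341897e-03,  3.88686645e-05,
        9.99960142e-04,  5.16342843e-04]), 'tau': array([ 3.01769054e-03, -6.13624763e+01, -2.58605826e+01,  6.93371077e-02,
        4.70828195e-02, -6.32073807e-05]), 'eef_pos': array([273.83439729, 561.57442405, 214.14688184]), 'tcp_rot': array([-3.14064535e+00, -9.41085090e-05,  2.68785601e+00]), 'ft_force': array([ 0.40141596, -0.6639495 ,  0.26090459]), 'moment': array([-0.01674524,  0.00791185, -0.03153867]), 'grip_force': 0.0, 'opening': 0.995955431204818}
```

View pics/side0.png

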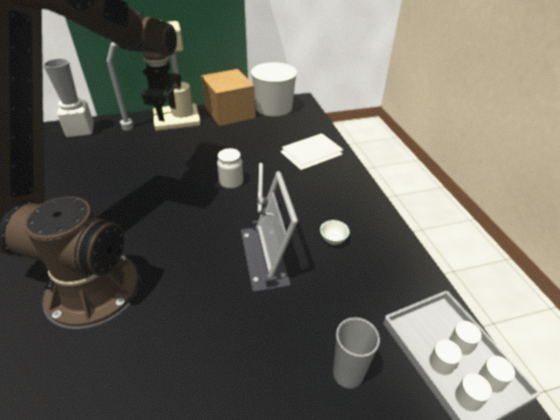

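View pics/top0.png

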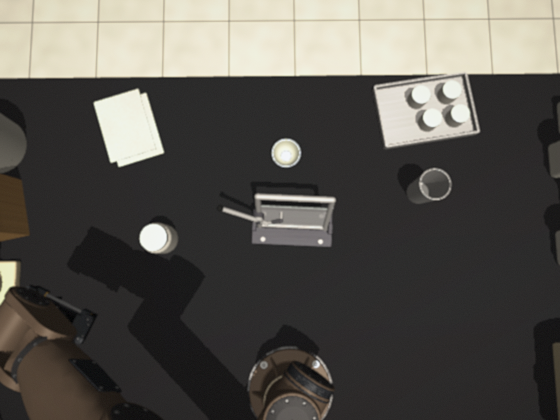

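The side view shows the guard at about (270,235), with its leg up at (261,180). In the top view the rail runs from (257,197) to (335,200) and the leg foot is at about (224,210). The jar is on the guard's +y side and the dish is behind the guard. Next I'll zoom in for accurate pixels.

```bash
python3 - <<'E'
import cv2,numpy as np
t=cv2.imread("pics/top0.png")[180:260,210:350]; s=cv2.imread("pics/side0.png")[150:300,225:315]
t=cv2.resize(t,None,fx=3.2,fy=3.2,interpolation=cv2.INTER_CUBIC); s=cv2.resize(s,None,fx=3.8,fy=3.8,interpolation=cv2.INTER_CUBIC)
o=np.zeros((600,800,3),np.uint8); o[:t.shape[0],:t.shape[1]]=t; o[:s.shape[0],455:455+s.shape[1]]=s
o=np.clip(o*1.6,0,255).astype(np.uint8)
for u in range(220,350,10): cv2.putText(o,str(u),(int((u-210)*3.2)-8,270),0,.3,(0,255,255)); cv2.line(o,(int((u-210)*3.2),256),(int((u-210)*3.2),260),(0,255,255))
for v in range(180,260,10): cv2.putText(o,str(v),(0,int((v-180)*3.2)+3),0,.3,(0,255,255))
for u in range(230,315,10): cv2.putText(o,str(u),(455+int((u-225)*3.8)-8,585),0,.3,(0,255,255))
for v in range(150,300,10): cv2.putText(o,str(v),(440,int((v-150)*3.8)+3),0,.3,(0,255,255))
cv2.imwrite("pics/m0.png",o)
E
```

```text
(no output)
```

View pics/m0.png

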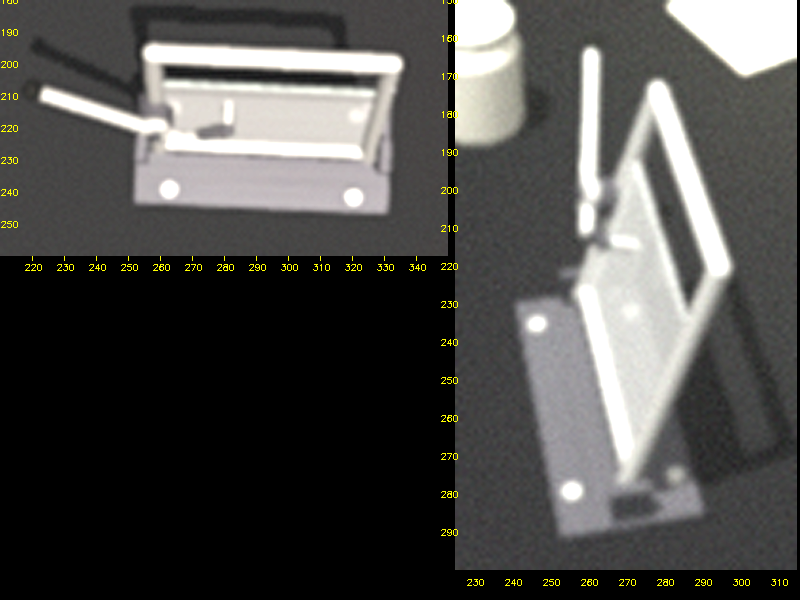

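The zoomed picture gives these pixels:
- Rail ends: top view (257,196) and (334,200); side view (277.5,173) and (295.5,220).
- Base front corners in the top view: (252,243.5) and (331,246.5).
- Leg tip: top view about (221,208); side view about (261,161).

```bash
cat >h.py <<'E'
import numpy as np
from cell import camera_info
C={n:camera_info(n) for n in("side","top")}
def ray(n,p):
    c=C[n];M=np.array(c["cam_to_world"]);d=M[:3,:3]@np.linalg.solve(np.array(c["K"]),[p[0],p[1],1.]);return M[:3,3],d/np.linalg.norm(d)
def plane(n,p,z):
    o,d=ray(n,p);return o+d*(z-o[2])/d[2]
def tri(pt,ps):
    A=0;b=0;R=[ray("top",pt),ray("side",ps)]
    for o,d in R:
        P=np.eye(3)-np.outer(d,d);A=A+P;b=b+P@o
    x=np.linalg.solve(A,b);return x,[float(np.linalg.norm(np.cross(x-o,d))) for o,d in R]
E
cat >g.py <<'E'
from h import *
np.set_printoptions(precision=1,suppress=True)
def Rz(a):return np.array([[np.cos(a),-np.sin(a),0],[np.sin(a),np.cos(a),0],[0,0,1]])
def Ry(a):return np.array([[np.cos(a),0,np.sin(a)],[0,1,0],[-np.sin(a),0,np.cos(a)]])
def frame(org,yaw,lean,p):return org+Rz(yaw)@(np.array([0,0,30])+Ry(lean)@np.array(p,float))
def leg(org,yaw,lean,q,r,dx=0):
    a=.65-q;return frame(org,yaw,lean,[-26+dx,100+r*np.cos(a),110+r*np.sin(a)])
E
python3 - <<'E'
from g import *
L=tri((257,196),(277.5,173));R=tri((334,200),(295.5,220));F=tri((221,208),(261,161))
print(L,R,F)
Lz=plane("top",(257,196),235.4);Rz_=plane("top",(334,200),235.4);print(Lz,Rz_)
a=plane("top",(252,243.5),12);b=plane("top",(331,246.5),12);print(a,b,np.linalg.norm(a-b))
for p,q in((Lz,Rz_),(a,b)):
    d=p-q; print("yaw",np.arctan2(-d[0],d[1]))
yaw=np.mean([np.arctan2(-(p-q)[0],(p-q)[1]) for p,q in((Lz,Rz_),(a,b))])
o1=(Lz+Rz_)/2-Rz(yaw)@np.array([63.5,0,235.4]); o2=(a+b)/2+Rz(yaw)@np.array([55,0,-12])
print(yaw,o1,o2)
org=(o1+o2)/2;org[2]=0
for n,q in(("rail .3",frame(org,yaw,.3,[0,0,215])),("rail0",frame(org,yaw,0,[0,0,215])),("hub",frame(org,yaw,.3,[-26,100,110])),("foot",leg(org,yaw,.3,0,126)),("foot.75",leg(org,yaw,.3,.75,126)),("foot1.95",leg(org,yaw,.3,1.95,126))):print(n,q)
print("jar",plane("top",(154,238),120),"cup",plane("top",(436,184),165),"dish",plane("top",(286,152),45))
E
```

```text
(array([562.9,  83.3, 236.9]), [0.39407905078883587, 0.3940790507888095]) (array([ 551.9, -121.7,  239.7]), [2.9268100194911066, 2.9268100194910573]) (array([535.4, 181.2, 217.4]), [1.6924772235794951, 1.6924772235794276])
[562.8  83.4 235.4] [ 549.6 -121.6  235.4]
[443.7 111.7  12. ] [ 431.2 -135.5   12. ] 247.47117703347982
yaw -0.06410444288106956
yaw -0.05047207915653798
-0.05728826101880377 [492.8 -15.5   0. ] [492.4 -15.    0. ]
rail .3 [556.  -18.9 235.4]
rail0 [492.6 -15.2 245. ]
hub [506.   84.2 142.8]
foot [534.2 183.  215.6]
foot.75 [509.4 209.5 130.8]
foot1.95 [472.1 119.9  26.8]
jar [459.8 387.4 120. ] cup [ 600.9 -421.4  165. ] dish [726.9   1.9  45. ]
```

```bash
cat >>g.py <<'E'
from scipy.spatial.transform import Rotation as Ro
ORG=np.array([492.6,-15.2,0]);YAW=-0.057
def toolR(lean):
    F=Rz(YAW)@Ry(lean); best=F[:,0]
    return np.column_stack([np.cross(best,-F[:,2]),best,-F[:,2]])
E
python3 - <<'E'
from g import *
from cell import state
s=state();R0=Ro.from_euler("xyz",s["tcp_rot"]);T=toolR(.3)
for sg in(1,-1):
    T2=T.copy();T2[:,:2]*=sg
    print(np.rad2deg((Ro.from_matrix(T2)*R0.inv()).as_rotvec()))
    # two stages: yaw while vertical, then tilt
    V=toolR(0);V[:,:2]*=sg;print("yaw stage",np.rad2deg((Ro.from_matrix(V)*R0.inv()).as_rotvec()),"tilt",np.rad2deg((Ro.from_matrix(T2)*Ro.from_matrix(V).inv()).as_rotvec()))
p=s["eef_pos"];print(p)
W=[];
for a in(.65,.65,.45,.25,.05,-.1,-.25,-.4):
    f=np.clip((.65-a)/.8,0,1)  # edge +10 -> -10
    e=10-20*f;y=100*np.cos(a)-6*np.sin(a)-e;z=max((y+d)*np.tan(a)+6/np.cos(a) for d in(-10,10))
    W.append((a,frame(ORG,YAW,.3,[-26,100+y,110+z+(35 if not W else 0)])))
for a,w in W: print(a,w,w-p);p=w
E
```

```text
[ -9.2  15.7 -66.7]
yaw stage [  0.   -0.1 -67.3] tilt [ 1.  17.2  0. ]
[ 17.6  10.3 111.8]
yaw stage [  0.1   0.  112.7] tilt [ 1.  17.2 -0. ]
[273.8 561.6 214.1]
0.65 [539.3 148.4 238.6] [ 265.5 -413.2   24.4]
0.65 [529.  149.  205.1] [-10.3   0.6 -33.4]
0.45 [525.8 165.6 191.8] [ -3.2  16.7 -13.4]
0.25 [521.2 178.9 174.4] [ -4.6  13.3 -17.4]
0.05 [515.4 188.4 154. ] [ -5.8   9.5 -20.4]
-0.1 [511.  192.9 139.1] [ -4.4   4.5 -14.9]
-0.25 [506.5 192.7 124.7] [ -4.5  -0.2 -14.4]
-0.4 [502.  189.  110.8] [ -4.5  -3.7 -13.8]
```

move_arm --commands '[[[2,-3,2],[0,0,-7],0],[[2,-3,2],[0,0,-7],0],[[2,-3,2],[0,0,-7],0],[[2,-3,2],[0,0,-7],0],[[2,-3,0],[0,0,-7],0],[[2,-3,0],[0,0,-7],0],[[2,-3,0],[0,0,-7],0],[[2,-3,0],[0,0,-7],0],[[2,-3,0],[0,0,-7],0],[[2,-3,0],[0,0,-4.3],0]]'

```text
t: 1.1
eef_pos: [474.5, 260.4, 294.5]
tcp_rot: [-3.141, 0.0, 1.508]
ft_force: [-0.2, 1.3, 0.2]
opening: 0.217
grip_force: 0.0
```

move_arm --commands '[[[2,-3,0],[0.3,5.7,0],0],[[2,-3,0],[0.3,5.7,0],0],[[2,-3,0],[0.4,5.8,0],0],[[0.5,-2.3,0],[0,0,0],0],[[0,0,0],[0,0,0],0],[[0,0,0],[0,0,0],0]]'

```text
t: 1.7
eef_pos: [538.9, 148.7, 294.4]
tcp_rot: [-2.84, -0.0, 1.512]
ft_force: [0.2, -0.2, 0.1]
opening: 0.001
grip_force: 0.0
```

```bash
cat >w.py <<'E'
from g import *
from cell import state
s=state();print(s["t"],s["eef_pos"],s["ft_force"],s["opening"],s["joints"])
R0=Ro.from_euler("xyz",s["tcp_rot"]);print("roterr",np.rad2deg((Ro.from_matrix(toolR(.3))*R0.inv()).as_rotvec()))
E
python3 w.py
```

```text
1.7 [538.9 148.7 294.4] [ 0.2 -0.2  0.1] 0.0010899924719894331 [0.1 0.5 1.4 0.1 1.5 0.2]
roterr [-0.  -0.1  0.1]
```

move_arm --commands '[[[0,0,-3],[0,0,0],0],[[0,0,-2.6],[0,0,0],0],[[-0.3,0,-1],[0,0,0],0],[[-0.3,0,-1],[0,0,0],0],[[-0.4,0,-1],[0,0,0],0],[[0,0,0],[0,0,0],0],[[0,0,0],[0,0,0],0]]'

```text
t: 2.4
eef_pos: [529.1, 148.9, 209.3]
tcp_rot: [-2.842, -0.0, 1.513]
ft_force: [0.6, -0.3, -0.1]
opening: 0.006
grip_force: 0.0
```

move_arm --commands '[[[-0.1,0.4,-0.4],[0,0,0],0],[[-0.1,0.4,-0.4],[0,0,0],0],[[-0.1,0.4,-0.4],[0,0,0],0],[[-0.1,0.4,-0.4],[0,0,0],0]]'

```text
t: 2.8
eef_pos: [524.9, 165.0, 192.3]
tcp_rot: [-2.841, 0.0, 1.513]
ft_force: [1.3, -2.2, 0.2]
opening: 0.001
grip_force: 1.0
```

move_arm --commands '[[[-0.1,0.4,-0.6],[0,0,0],0],[[-0.2,0.5,-0.6],[0,0,0],0],[[-0.1,0.4,-0.6],[0,0,0],0],[[0,0,0],[0,0,0],0]]'

```text
t: 3.2
eef_pos: [520.6, 178.5, 173.8]
tcp_rot: [-2.84, -0.0, 1.514]
ft_force: [-0.1, 0.0, 1.4]
opening: 0.005
grip_force: 0.6
```

```bash
python3 w.py; python3 - <<'E'
from cell import *
import cv2,numpy as np
t=read_camera("top")[170:250,200:300]; s=read_camera("side")[130:260,220:320]
o=np.zeros((520,800,3),np.uint8);o[:320,:400]=cv2.resize(t,(400,320),interpolation=2);o[:,400:]=cv2.resize(s,(400,520),interpolation=2)
cv2.imwrite("pics/a.png",np.clip(o*1.6,0,255).astype(np.uint8))
E
```

```text
3.2 [520.6 178.5 173.8] [-0.1  0.   1.4] 0.004645190628083347 [0.2 0.5 1.6 0.1 1.3 0.2]
roterr [-0.  -0.1  0. ]
```

View pics/a.png

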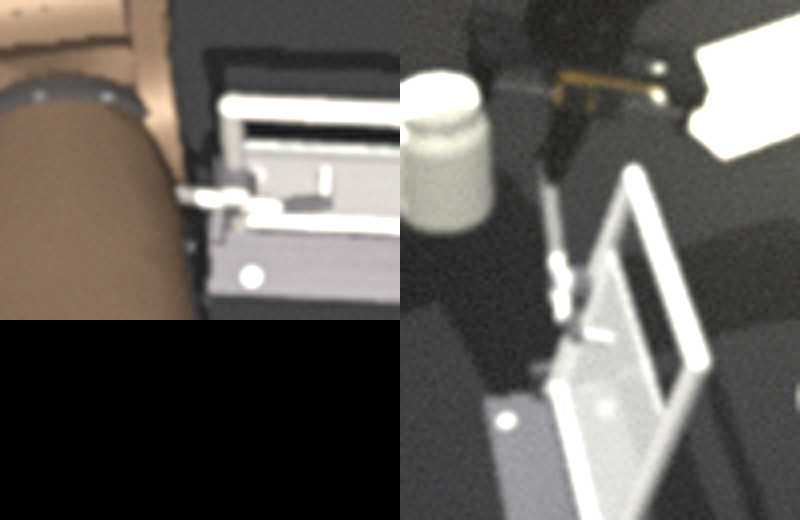

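The leg has swung down under the fingertip: in the side crop it runs from (565,290) to (548,185), and the fingertip sits on it. I'll carry on along the arc.

move_arm --commands '[[[-0.2,0.3,-0.7],[0,0,0],0],[[-0.2,0.3,-0.7],[0,0,0],0],[[-0.2,0.3,-0.6],[0,0,0],0],[[-0.2,0.2,-0.7],[0,0,0],0],[[-0.2,0.2,-0.8],[0,0,0],0],[[-0.2,0,-0.7],[0,0,0],0],[[-0.2,0,-0.7],[0,0,0],0],[[0,0,0],[0,0,0],0]]'

```text
t: 4.1
eef_pos: [506.3, 190.7, 124.7]
tcp_rot: [-2.839, 0.0, 1.513]
ft_force: [0.5, 0.2, 0.3]
opening: 0.006
grip_force: 0.0
```

move_arm --commands '[[[-0.2,-0.2,-0.7],[0,0,0],0],[[-0.2,-0.2,-0.7],[0,0,0],0],[[0,0,0],[0,0,0],0],[[0,0,0],[0,0,0],0],[[0.5,1,1.7],[0,0,0],0],[[0.9,1,3],[0,0,0],0],[[1,0,3.3],[0,0,0],0],[[1,0,3.3],[0,0,0],0],[[1,0,3.3],[0,0,0],0],[[1,0,3.3],[0,0,0],0]]'

```text
t: 5.1
eef_pos: [557.2, 206.8, 292.5]
tcp_rot: [-2.842, -0.0, 1.513]
ft_force: [-0.2, -0.0, -1.0]
opening: 0.003
grip_force: 0.0
```

```bash
python3 w.py; python3 - <<'E'
from cell import *
import cv2,numpy as np
t=read_camera("top")[170:250,200:300]; s=read_camera("side")[130:260,220:320]
o=np.zeros((520,800,3),np.uint8);o[:320,:400]=cv2.resize(t,(400,320),interpolation=2);o[:,400:]=cv2.resize(s,(400,520),interpolation=2)
cv2.imwrite("pics/b.png",np.clip(o*1.6,0,255).astype(np.uint8))
E
```

```text
5.1 [557.2 206.8 292.5] [-0.2 -0.  -1. ] 0.003335299467594946 [0.2 0.5 1.4 0.1 1.6 0.3]
roterr [-0.  0.  0.]
```

View pics/b.png

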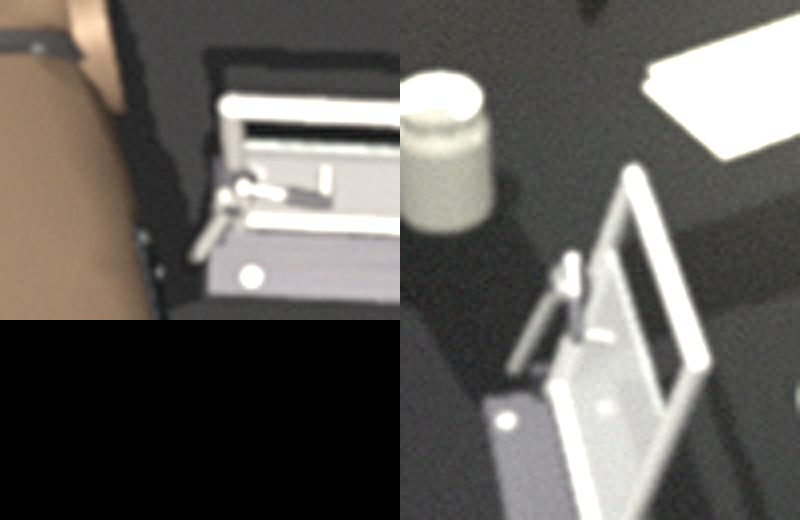

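The leg now points down: its visible tip is at top pixel (248.7,234.5) and side pixel (248,222.5). I'll check that against the stop and plan the rail approach.

```bash
python3 - <<'E'
from g import *
from cell import state
print(tri((248.7,234.5),(248,222.5)))
for q in(1.5,1.75,1.95):print(q,leg(ORG,YAW,.3,q,115))
p=state()["eef_pos"];print(p)
for l,z in((.3,290),(.3,196),(.2,196),(.1,196),(0,196)):
    w=frame(ORG,YAW,l,[-2 if z==290 else 0,0,z]);print(l,z,w,w-p);p=w
E
```

```text
(array([473.5, 120.6,  26.8]), [2.318417749890758, 2.3184177498907883])
1.5 [484.8 161.4  60.2]
1.75 [478.7 138.   44.9]
1.95 [475.  116.8  36.9]
[558.8 207.  295. ]
0.3 290 [576.3 -20.  307.6] [  17.4 -226.9   12.6]
0.3 196 [550.4 -18.5 217.2] [-25.8   1.5 -90.4]
0.2 196 [531.5 -17.4 222.1] [-19.    1.1   4.8]
0.1 196 [512.1 -16.3 225. ] [-19.3   1.1   2.9]
0 196 [492.6 -15.2 226. ] [-19.5   1.1   1. ]
```

The leg is on its lower stop. Next I'll move above the rail with the fingers open.

move_arm --commands '[[[0.2,-1,1.3],[0,0,0],0.8],[[0.2,-3,0],[0,0,0],0.8],[[0.2,-3,0],[0,0,0],0.8],[[0.2,-3,0],[0,0,0],0.8],[[0.2,-3,0],[0,0,0],0.8],[[0.2,-3,0],[0,0,0],0.8],[[0.2,-3,0],[0,0,0],0.8],[[0.3,-3,0],[0,0,0],0.8],[[0,-0.7,0],[0,0,0],0.8],[[0,0,0],[0,0,0],0.8]]'

```text
t: 6.2
eef_pos: [573.6, -21.2, 303.4]
tcp_rot: [-2.84, -0.0, 1.511]
ft_force: [-0.0, -0.2, -0.0]
opening: 0.773
grip_force: 0.0
```

move_arm --commands '[[[0,0,0],[0,0,0],0.8],[[-0.5,0,-2],[0,0,0],0.8],[[-0.6,0,-2],[0,0,0],0.8],[[-0.6,0.1,-2],[0,0,0],0.8],[[-0.6,0,-2],[0,0,0],0.8],[[-0.3,0,-1],[0,0,0],0.8],[[0,0,0],[0,0,0],0.8],[[0,0,0],[0,0,0],0.8]]'

```text
t: 7.0
eef_pos: [548.4, -18.8, 214.4]
tcp_rot: [-2.842, -0.0, 1.514]
ft_force: [-0.8, 0.2, 0.2]
opening: 0.799
grip_force: 0.0
```

```bash
python3 w.py; python3 - <<'E'
from cell import *
import cv2,numpy as np
s=read_camera("side")[130:260,220:345]
cv2.imwrite("pics/c.png",np.clip(cv2.resize(s,(500,520),interpolation=2)*1.6,0,255).astype(np.uint8))
E
```

```text
7.0 [548.4 -18.8 214.4] [-0.8  0.2  0.2] 0.7993904826691438 [-0.1  0.5  1.6 -0.   1.4 -0.1]
roterr [-0.  0. -0.]
```

View pics/c.png

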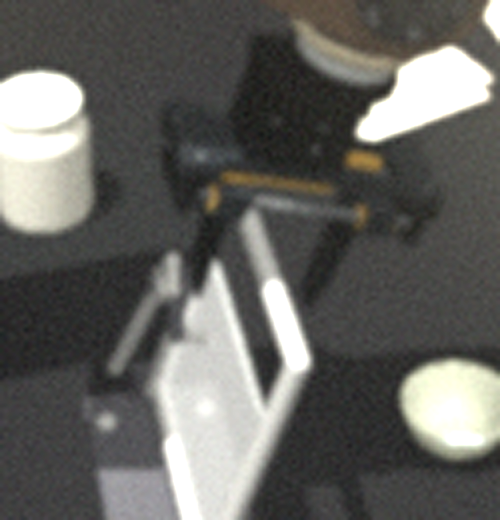

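The rail runs between the two fingers, with the left finger at (205,245) and the right one at (325,270) in the crop. Now I'll close on it.

move_arm --commands '[[[0,0,0.2],[0,0,0],0.4],[[0,0,0],[0,0,0],0.4],[[0,0,0],[0,0,0],0.3],[[0,0,0],[0,0,0],0.25],[[0,0,0],[0,0,0],0.2],[[0,0,0],[0,0,0],0.1],[[0,0,0],[0,0,0],0],[[0,0,0],[0,0,0],0],[[0,0,0],[0,0,0],0],[[0,0,0],[0,0,0],0]]'

```text
t: 8.05
eef_pos: [548.1, -19.3, 215.7]
tcp_rot: [-2.841, -0.0, 1.513]
ft_force: [0.6, 0.5, -0.1]
opening: 0.16
grip_force: 30.0
```

```bash
python3 w.py
```

```text
8.05 [548.1 -19.3 215.7] [ 0.6  0.5 -0.1] 0.1595971195587476 [-0.1  0.5  1.6 -0.   1.4 -0.1]
roterr [-0. -0.  0.]
```

The rail is held at 30 N. I'll raise it along its arc, turning the tool with the frame.

move_arm --commands '[[[-0.44,0.03,0.13],[-0.08,-1.39,0],0],[[-0.45,0.03,0.12],[-0.08,-1.39,0],0],[[-0.45,0.03,0.11],[-0.08,-1.39,0],0],[[-0.46,0.03,0.1],[-0.08,-1.39,0],0],[[-0.46,0.03,0.09],[-0.08,-1.39,0],0],[[-0.46,0.03,0.08],[-0.08,-1.39,0],0],[[0,0,0],[0,0,0],0]]'

```text
t: 8.75
eef_pos: [519.7, -17.6, 221.7]
tcp_rot: [-2.986, 0.0, 1.513]
ft_force: [-1.9, -2.4, -8.0]
opening: 0.162
grip_force: 30.0
```

move_arm --commands '[[[-0.46,0.03,0.06],[-0.08,-1.39,0],0],[[-0.46,0.03,0.05],[-0.08,-1.39,0],0],[[-0.47,0.03,0.04],[-0.08,-1.39,0],0],[[-0.47,0.03,0.03],[-0.08,-1.39,0],0],[[-0.47,0.03,0.01],[-0.08,-1.39,0],0],[[-0.47,0.03,0],[-0.08,-1.39,0],0],[[0,0,0],[0,0,0],0],[[0,0,0],[0,0,0],0],[[0,0,0],[0,0,0],0]]'

```text
t: 9.65
eef_pos: [492.7, -16.0, 223.4]
tcp_rot: [-3.131, 0.0, 1.513]
ft_force: [-0.7, -4.9, -7.1]
opening: 0.159
grip_force: 30.0
```

```bash
python3 w.py; python3 - <<'E'
from cell import *
import cv2,numpy as np
t=read_camera("top")[180:260,210:350]; s=read_camera("side")[150:300,225:315]
t=cv2.resize(t,None,fx=3.2,fy=3.2,interpolation=2); s=cv2.resize(s,None,fx=3.8,fy=3.8,interpolation=2)
o=np.zeros((600,800,3),np.uint8); o[:t.shape[0],:t.shape[1]]=t; o[:s.shape[0],455:455+s.shape[1]]=s
cv2.imwrite("pics/d.png",np.clip(o*1.6,0,255).astype(np.uint8))
E
```

```text
9.65 [492.7 -16.  223.4] [-0.7 -4.9 -7.1] 0.15928323994989285 [-0.2  0.3  1.9 -0.   1.  -0.1]
roterr [ 1.  16.5  0. ]
```

View pics/d.png

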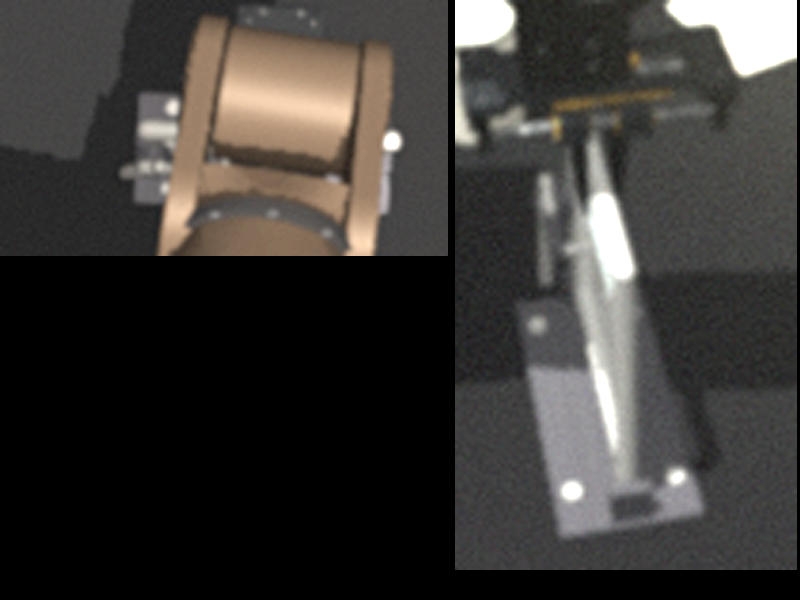

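The frame looks upright. The near rail end is at side pixel about (268.9,220.5), the far rail end at top pixel about (254.7,220.3), and the leg is still down. I'll check the lean with numbers.

```bash
python3 - <<'E'
from g import *
def proj(n,p):
    c=C[n];x=np.linalg.inv(np.array(c["cam_to_world"]))@np.append(p,1);u=np.array(c["K"])@x[:3];return u[:2]/u[2]
for l in(.3,.05,0,-.05):
    print(l,proj("side",frame(ORG,YAW,l,[0,-104,215])),proj("top",frame(ORG,YAW,l,[0,104,215])),proj("top",leg(ORG,YAW,l,1.95,120)))
E
```

```text
0.3 [293.7 221.8] [256.4 196.3] [249.4 233.6]
0.05 [273.  221.9] [255.2 215.7] [249.6 233.6]
0 [268.7 222.4] [255.  219.8] [249.6 233.6]
-0.05 [264.4 223.1] [254.7 223.9] [249.6 233.5]
```

```bash
python3 -c "
from cell import *
print(abs(state()['qvel']).max()); print(env.job_done())"
```

```text
0.001347220245427461
the job is handed in; nothing more can be done
None
```

The job is handed in: the leg is snapped down on its lower stop, and the guard is upright (lean within about 0.01 rad of zero) and still, held by the rail at 30 N, with the cup, jar and dish left alone.

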